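# Pull the red-topped knob off its flex-test station

## Robot

A 7-joint arm with a two-finger parallel gripper is mounted at the origin on the work surface. World frame = base frame: x ahead of the robot, y to its left, z up, the work surface at z = 0. Lengths are in m, angles in rad, forces in N, time in s.
With the tool pointing down it reaches from about 0.425 to 0.925 m from the base axis. Payload 6.8 kg.
Tool frame: the origin (TCP) lies at the very end of the fingers, on their centre line; the grasp point (between the pads) lies 19 mm behind it (grip_depth is the distance from the TCP to the grasp point, in m); z points along the fingers, y is the direction in which the jaws open and shut (so a half turn about z gives the same grasp; the last joint's range is limited). The gripper opens to 85 mm and grips with 20 to 120 N. Pads are 22 mm wide; open, the fingers measure 114 mm over their backs; the gripper's body (76 mm by 85 mm) begins 54 mm behind the grasp point. The pads swing forward as they close: fully open they stand 13 mm farther back than shut.
Start: joints at [-1.311, 0.477, 0.022, 1.555, -0.011, 1.109, -0.083], TCP at [0.243, 0.63, 0.199] pointing down, gripper open.
Joint ranges: [-2.96, 2.96], [-0.34, 2.1], [-1.41, 1.46], [0.24, 2.44], [-1.37, 4.51], [0.17, 1.92], [-2.96, 2.96]. Speed limits (rad/s): [2.39, 2.39, 3.14, 3.14, 3.14, 3.14, 3.14].

## Interface

Orientations are given as a unit quaternion [w, x, y, z].
In Python, from bench import state, grab_frame, get_calibration, sign_off, grip_depth gives the robot as it stands. The module is installed in compiled form; this text tells all that it offers.
- The arm moves only by the tool carry_out, never from a script. Its argument "moves" is a list of rows, each a list of 2 entries, a list of its own where there are three numbers: the shift along the tool's x, y, z in units of 0.15 m (1.0 is 0.15 m), then the turn, a rotation vector about the tool's x, y, z in units of pi rad (1.0 is pi rad). A call has 1 to 12 rows; each row shifts and turns the pose as measured when the row begins, along the tool's axes as they then stand; what a row does not reach is not made up. A row lasts 1/8 s, in which the tool goes at most 62.5 mm and 10.7 degrees, less where a joint would pass 70% of its speed; a pose out of reach is approached as far as the arm can. A call with a number of a shift or a turn outside -1 to 1 is refused whole. A call with a gripper value outside its range is refused whole. "jaw" is the opening, from 0 (shut) to 1 (fully open), set as the call begins (left out, the last holds). The fingers move at their own pace and stop on an object; the grip force is fixed at half the most. Time passes only in rows, so rows that do not move let the fingers close. It gives the time, the measured TCP pose, the force and the opening at its end, in the units of the state.
- state(): the state, without advancing time (a new reading comes with each control period).
- grab_frame(name): name is "side" or "top" or "wrist"; returns the picture (420x560x3 uint8, blue, green, red); there is no depth.
- get_calibration(name): a dict with "fx", "fy", "cx", "cy" (pixels), "world_to_cam" (4x4, takes a point from world to camera coordinates); the wrist camera has in their place "hand_eye" (4x4, takes a point from camera to tool coordinates, whose origin is the TCP and whose axes are the flange's). Camera axes: x right, y down, z forward; pixel columns grow to the right and rows downward; lengths in m; the calibration is good to about 2 mm. A picture is of the moment at which its call begins: read the wrist's pose just before it. get_calibration takes no time and is no camera call.
- sign_off(): hands the job in, once; it reports no verdict.
The state is a dict: "clock": time; "joint_positions": joint angles; "joint_vel": joint speeds; "joint_torque": joint torques, N m; "tcp_pos": TCP position; "tcp_rot": TCP orientation; "wrist_force": force on the tool from outside, world axes, zero at the start; "moment": the same for the moment, N m; "finger_gap": finger opening in m.
Only numpy, scipy, OpenCV 4.12 (cv2) and the standard library are available. Lean on these libraries where they do the work, as an engineer would, in place of code of your own. Each camera call takes 0.05 s, during which the arm holds its last target.

## Task

Take the red-topped knob off its spindle by working it as you pull: twist it anticlockwise (seen from above) until its pointer passes the black tick on that side, then clockwise past the black tick on the other side, both before it comes off, and draw it straight up. Stand it in the grey tray, red side up, without dropping it, and leave the yellow-topped knob as it is.

Things in the scene. Friction and masses are not known exactly. Their poses are not given: they have to be found in the camera images.
- red_knob: Knurled black knob, red disc on top, white pointer line; 40 mm across, 34 mm high, about 60 g. Origin at its centre, z up, x along the pointer. Starts fully down on the red station's spindle, pointer on the red tick. Spring leaves grip its bore: a straight pull takes about 7 to 11 N, less while twisting; a twist alone under 0.1 N m, and it stays where left. Free once raised 15 mm, clear of the spindle at 20 mm.
- red_station: Fixed blue station under the red knob. Foot 90 x 90 x 12 mm, column 80 mm across up to a silver dial 41 mm above the bench, collar 22 mm wide up to 52 mm on which the knob stands, spindle 12 mm thick up to 71 mm. Origin on the spindle axis at bench height, z up. Dial: red middle tick 45 degrees anticlockwise (from above) of the x axis, a black tick 20 degrees to each side.
- yellow_knob: Knob of the same shape with a yellow disc, seated in the same way on another blue station; it stays there. Origin at its centre, 69 mm above the bench, x along its pointer. A third station has a bare spindle.
- tray: Grey open plastic tray, fixed to the bench, 200 x 170 mm outside and 28 mm high, walls and floor 4 mm. Origin under its centre at bench height, x along its long side, z up. The knob standing in it has its centre 21 mm above the bench.
Not all that is in view belongs to the job. What is shaped like the red_knob but pink or purple is not meant.

How it is judged:
On the way, in this order (a step that is already met when the one before it is completed fails the run):
1. the red-topped knob, still on its spindle, is turned at least 15 degrees anticlockwise from the middle tick (angle between the x axis of red_knob and the x axis of red_station, either way round above 1.0472 rad and z of red_knob in the frame of red_station below 0.083 m and horizontal distance between red_knob and red_station below 0.01 m), for 0.05 s.
2. then, still on its spindle, it is turned at least 15 degrees clockwise from the middle tick (angle between the x axis of red_knob and the x axis of red_station, either way round below 0.523599 rad and z of red_knob in the frame of red_station below 0.083 m and horizontal distance between red_knob and red_station below 0.01 m), for 0.05 s.
3. it is drawn straight up off the spindle (z of red_knob in the frame of red_station above 0.092 m and horizontal distance between red_knob and red_station below 0.03 m), for 0.02 s.
At the end, for the whole second after the job is handed in: The red-topped knob stands on the tray's floor inside its walls (centre within 85 mm along and 70 mm across of the tray's middle and under 27 mm above the bench), its axis within 10 degrees of upright, red side up, released and at rest; the yellow-topped knob is within 10 mm of its start (x of red_knob in the frame of tray between -0.085 and 0.085 m and y of red_knob in the frame of tray between -0.07 and 0.07 m and z of red_knob in the frame of tray below 0.027 m and angle between red_knob's own z axis and vertical below 0.17 rad and linear speed of red_knob below 0.02 m/s and distance of yellow_knob from where it was at the start of the episode below 0.01 m); the robot touches nothing.
It fails at once if the red-topped knob is let go more than about 30 mm above where it would stand on the bench or in the tray, away from its station (horizontal distance between red_knob and red_station above 0.05 m and height (world z) of red_knob above 0.05 m and contact force between the fingers and anything else below 0.1 N).
It fails at once if the yellow-topped knob is moved more than 10 mm (distance of yellow_knob from where it was at the start of the episode above 0.01 m).
It also fails if it takes over 45 s, if anything falls off the work surface, if the arm or the gripper's body presses on something with over 40 N, if the wrist force passes 120 N, or if a joint passes its speed limit or range.

## Working session

There is one attempt and no reset: what is moved stays moved. The work goes in short steps, Python scripts to look and compute and a tool call to move; the robot and the scene stay as the last step left them, time stands still between calls to the robot, and variables do not carry over. Pictures are saved under pics/ and viewed, and the job is handed in when it is done.

Besides the shell and the picture viewer there is one more tool, called after "Request:" as name([rows], argument=value, ...), one row to a line, values as JSON. carry_out: Moves the arm, as the interface text tells. Its arguments: {"type":"object","properties":{"moves":{"type":"array","items":{"type":"array"}},"jaw":{"type":"number"}},"required":["moves"]}

```bash
mkdir -p pics
python3 - <<'E'
from bench import *
import cv2
s=state();print(s)
print(grip_depth if not callable(grip_depth) else grip_depth())
for n in("side","top","wrist"):
    cv2.imwrite(f"pics/{n}0.png",grab_frame(n));print(n,get_calibration(n))
E
```

```text
{'clock': 0.0, 'joint_positions': array([-1.31106991,  0.47778854,  0.02234879,  1.55645392, -0.01147227,
        1.109285  , -0.08309098]), 'joint_vel': array([-7.92045325e-04, -1.28497453e-03,  4.55340841e-04,  2.87266759e-04,
       -1.41865891e-03,  3.63365081e-05,  5.31585418e-04]), 'joint_torque': array([-5.04030359e-04, -5.96450293e+01,  1.60756666e+00, -2.81197554e+01,
        1.23694714e-02,  9.38244833e-03,  3.84528548e-06]), 'tcp_pos': array([0.24252106, 0.62923506, 0.19793266]), 'tcp_rot': array([-8.44725393e-05,  1.82860937e-01,  9.83138374e-01, -8.99287495e-04]), 'wrist_force': array([ 0.76608253,  0.61300514, -0.12650463]), 'moment': array([-0.01953468,  0.05534787,  0.00934125]), 'finger_gap': 0.08527454073854607}
0.0187
side {'fx': 472.7871183360474, 'fy': 472.7871183360474, 'cx': 280.3334604808941, 'cy': 213.2384372043431, 'world_to_cam': array([[ 0.97162593, -0.2363322 ,  0.0094941 , -0.56404319],
       [-0.1733451 , -0.73882994, -0.65121562,  0.0900548 ],
       [ 0.16091775,  0.63109223, -0.75883336,  1.14330813],
       [ 0.        ,  0.        ,  0.        ,  1.        ]])}
top {'fx': 439.4601833308986, 'fy': 439.4601833308986, 'cx': 272.65134718841915, 'cy': 210.38616224812685, 'world_to_cam': array([[ 0.02611461, -0.99948876, -0.01844552, -0.06630066],
       [-0.98947792, -0.02321751, -0.14280891,  0.55663886],
       [ 0.14230764,  0.02198083, -0.98957838,  0.854659  ],
       [ 0.        ,  0.        ,  0.        ,  1.        ]])}
wrist {'fx': 323.8703487151807, 'fy': 323.8703487151807, 'cx': 275.6978824477919, 'cy': 206.57432548579845, 'hand_eye': array([[-3.26655630e-04, -9.48421588e-01, -3.17011647e-01,
         8.18822214e-02],
       [ 9.99999915e-01, -2.29756265e-04, -3.43046702e-04,
         8.44328733e-04],
       [ 2.52517486e-04, -3.17011732e-01,  9.48421582e-01,
        -1.77357906e-01],
       [ 0.00000000e+00,  0.00000000e+00,  0.00000000e+00,
         1.00000000e+00]])}
```

View pics/side0.png

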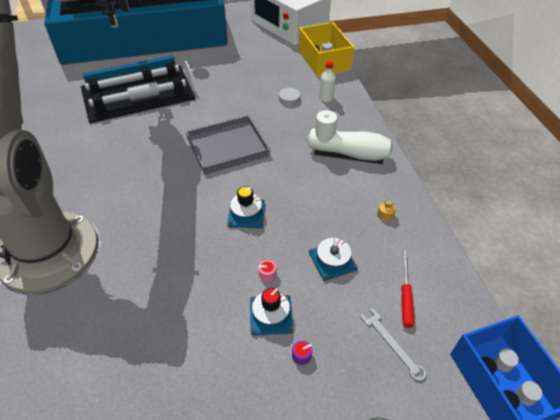

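View pics/top0.png

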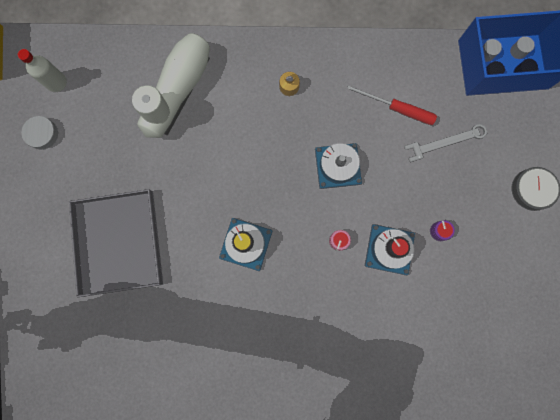

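View pics/wrist0.png

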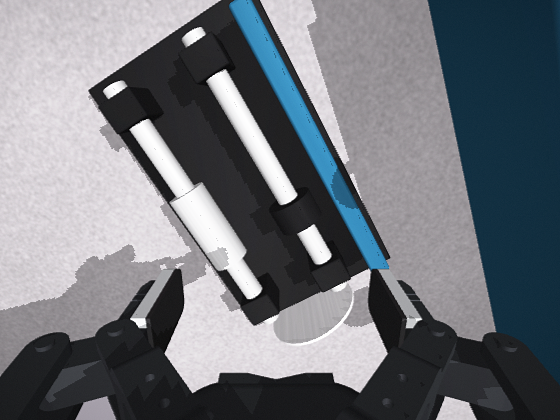

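The side view shows the red knob on its station at about (271,298), a pink decoy at (267,269), a purple one at (302,351), the yellow knob at (246,195) and the tray at (228,145). In the top view the red knob is at (400,247) and the tray centre is near (118,243). I'll enlarge the crops.

Run:
```python
import cv2,numpy as np
t=cv2.imread("pics/top0.png");s=cv2.imread("pics/side0.png")
a=cv2.resize(t[215:285,355:425],(560,560),interpolation=cv2.INTER_CUBIC)
cv2.imwrite("pics/ct.png",a)
a=cv2.resize(s[275:345,235:305],(560,560),interpolation=cv2.INTER_CUBIC)
cv2.imwrite("pics/cs.png",a)
a=cv2.resize(t[180:305,60:175],None,fx=4.5,fy=4.5,interpolation=cv2.INTER_CUBIC)
cv2.imwrite("pics/ctray.png",a)
```

```text
(no output)
```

View pics/ct.png

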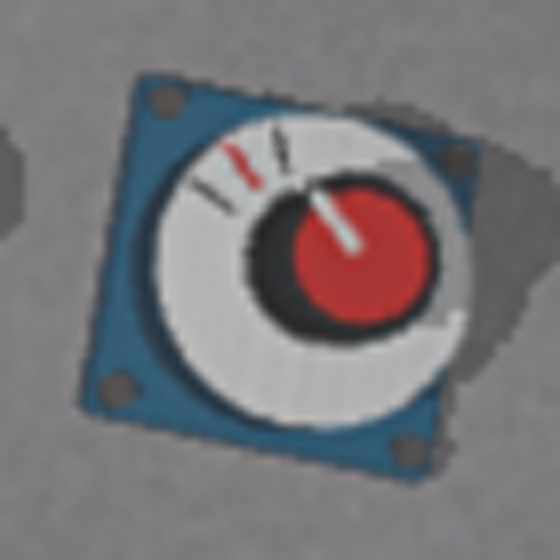

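View pics/cs.png

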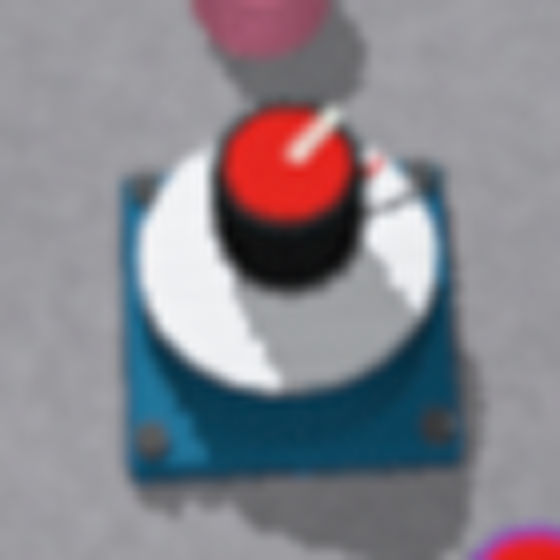

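View pics/ctray.png

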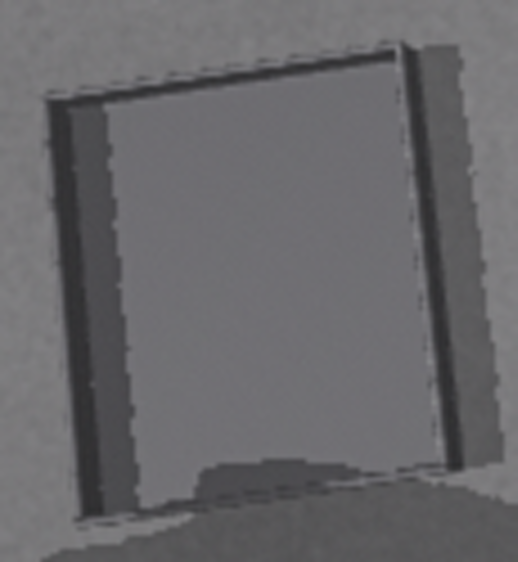

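```bash
cat > h.py <<'E'
from bench import *
import numpy as np
def ray(n,u,v,z):
    c=get_calibration(n);W=c["world_to_cam"]
    d=W[:3,:3].T@np.array([(u-c["cx"])/c["fx"],(v-c["cy"])/c["fy"],1]);o=-W[:3,:3].T@W[:3,3]
    return o+d*(z-o[2])/d[2]
def proj(n,p):
    c=get_calibration(n);q=c["world_to_cam"]@np.r_[p,1]
    return c["fx"]*q[0]/q[2]+c["cx"],c["fy"]*q[1]/q[2]+c["cy"]
E
python3 - <<'E'
from h import *
f=lambda x,y:(355+x/8-.44,215+y/8-.44)
print("knob top",ray("top",*f(366,257),.086),"side",ray("side",270.6,294.8,.086))
a=ray("top",*f(312,192),.086);b=ray("top",*f(355,248),.086);print("pointer",a,b,np.degrees(np.arctan2(*(a-b)[1::-1])))
print("dial", ray("top",*f(315,271),.041),ray("side",235+289/8-.44,275+258/8-.44,.041))
c=[ray("top",60+x/4.5-.4,180+y/4.5-.4,.028) for x,y in [(48,97),(402,45),(462,468),(80,520)]]
print(c,np.mean(c,0)); 
print("yellow",ray("top",242,241,.086),"pink",ray("top",340,240,.034),"purple",ray("top",444,229,.034))
E
```

```text
knob top [ 0.48762977 -0.29711343  0.086     ] side [ 0.48739562 -0.29484943  0.086     ]
pointer [ 0.50273282 -0.28459393  0.086     ] [ 0.48969502 -0.29455431  0.086     ] 37.37843246134761
dial [ 0.48687155 -0.29649126  0.041     ] [ 0.48677348 -0.29713789  0.041     ]
[array([0.56927884, 0.37012996, 0.028     ]), array([0.5974738 , 0.20691375, 0.028     ]), array([0.40504179, 0.16696137, 0.028     ]), array([0.3774602 , 0.33783542, 0.028     ])] [0.48731366 0.27046013 0.028     ]
yellow [0.49096069 0.00348922 0.086     ] pink [ 0.50161951 -0.19004791  0.034     ] purple [ 0.52903024 -0.39936691  0.034     ]
```

Two cameras put the knob at (0.487, -0.296), and the tray centre is at (0.487, 0.270). I'll swing round at constant height, keeping the last joint near zero.

Request:
carry_out([
  [[-0.38,-0.08,0],[0,0,0.035]],
  [[-0.38,-0.08,0],[0,0,0.035]],
  [[-0.38,-0.08,0],[0,0,0.035]],
  [[-0.38,-0.08,0],[0,0,0.035]],
  [[-0.38,-0.08,0],[0,0,0.035]],
  [[-0.38,-0.08,0],[0,0,0.035]],
  [[-0.38,-0.08,0],[0,0,0.035]],
  [[-0.38,-0.08,0],[0,0,0.035]],
  [[-0.38,-0.08,0],[0,0,0.035]],
  [[-0.38,-0.08,0],[0,0,0.035]],
  [[-0.38,-0.08,0],[0,0,0.035]],
  [[-0.38,-0.08,0],[0,0,0.035]],
], jaw=1)

```text
clock: 1.65
tcp_pos: [0.485, 0.0129, 0.1953]
tcp_rot: [0.0, 0.758, 0.652, -0.001]
wrist_force: [0.8, -0.8, 0.4]
finger_gap: 0.0851
```

```bash
cat >> h.py <<'E'
from scipy.spatial.transform import Rotation as Ro
def R(s): q=s["tcp_rot"]; return Ro.from_quat([q[1],q[2],q[3],q[0]])
def goto(p,yaw=None):
    s=state();r=R(s);m=r.as_matrix()
    y0=np.degrees(np.arctan2(m[1,0],m[0,0]))
    if yaw is None: yaw=y0
    g=Ro.from_euler("ZX",[yaw,180],degrees=True)
    d=r.inv().apply(np.array(p)-s["tcp_pos"]);t=(r.inv()*g).as_rotvec()
    print("tcp",s["tcp_pos"].round(4),"yaw",y0.round(2),"q1,7",s["joint_positions"][[0,6]].round(2),"t",s["clock"],"gap",s["finger_gap"].round(4),"F",s["wrist_force"].round(1),"M",s["moment"].round(2))
    print("shift u",(d/.15).round(4),"mm",np.linalg.norm(d)*1e3,"turn u",(t/np.pi).round(4),"deg",np.degrees(np.linalg.norm(t)))
E
python3 -c "
from h import *
goto((.487,-.296,.2),59)"
```

```text
Traceback (most recent call last):
  File "h.py", line 18, in goto
    print("tcp",s["tcp_pos"].round(4),"yaw",y0.round(2),"q1,7",s["joint_positions"][[0,6]].round(2),"t",s["clock"],"gap",s["finger_gap"].round(4),"F",s["wrist_force"].round(1),"M",s["moment"].round(2))
                                                                                                                         ^^^^^^^^^^^^^^^^^^^^^
AttributeError: 'float' object has no attribute 'round'
```

```bash
sed -i 's/s\["finger_gap"\].round(4)/round(s["finger_gap"],4)/' h.py
python3 -c "
from h import *
goto((.487,-.296,.2),59)"
```

```text
tcp [0.485  0.0129 0.1953] yaw 81.35 q1,7 [-0.62 -0.19] t 1.65 gap 0.0851 F [ 0.8 -0.8  0.4] M [-0.03 -0.09  0.02]
shift u [-2.0341  0.3226 -0.0274] mm 308.9497257050978 turn u [-0.0003  0.0008  0.1242] deg 22.35268656503178
```

Request:
carry_out([
  [[-0.35,0.06,0],[0,0,0.022]],
  [[-0.35,0.08,0],[0,0,0.022]],
  [[-0.35,0.1,0],[0,0,0.022]],
  [[-0.33,0.12,0],[0,0,0.022]],
  [[-0.33,0.15,0],[0,0,0.022]],
  [[-0.3,0.15,0],[0,0,0.022]],
])

```text
clock: 2.4
tcp_pos: [0.4791, -0.3156, 0.1957]
tcp_rot: [-0.0, 0.879, 0.476, 0.0]
wrist_force: [0.2, -0.2, 0.2]
finger_gap: 0.0853
```

```bash
python3 -c "
from h import *
goto((.487,-.296,.2),59)"
```

```text
tcp [ 0.4791 -0.3156  0.1957] yaw 56.87 q1,7 [-0.1   0.18] t 2.4 gap 0.0853 F [ 0.2 -0.2  0.2] M [-0.03 -0.04 -0.01]
shift u [ 0.1378 -0.0274 -0.0283] mm 21.503432777383594 turn u [-0.0001 -0.0001 -0.0118] deg 2.1263385864904287
```

Request:
carry_out([
  [[0.138,-0.027,0],[0,0,-0.012]],
  [[0,0,0],[0,0,0]],
  [[0,0,0],[0,0,0]],
])

```text
clock: 2.78
tcp_pos: [0.4849, -0.3004, 0.1954]
tcp_rot: [0.0, 0.872, 0.489, -0.001]
wrist_force: [-0.2, 0.2, 0.4]
finger_gap: 0.0853
```

```bash
python3 -c "
from h import *
import cv2
goto((.487,-.296,.12),59)
cv2.imwrite('pics/w1.png',grab_frame('wrist'))"
```

```text
tcp [ 0.4849 -0.3004  0.1954] yaw 58.61 q1,7 [-0.12  0.18] t 2.775 gap 0.0853 F [-0.2  0.2  0.4] M [-0.   -0.01  0.02]
shift u [ 0.0339 -0.0032  0.5026] mm 75.55922569464248 turn u [-0.0002  0.0008 -0.0022] deg 0.4211077363231718
```

View pics/w1.png

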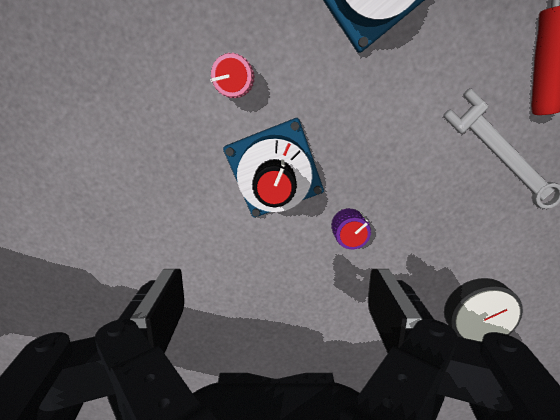

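The wrist view shows the red disc's centre at about (274,187), midway between the fingers. I'll triangulate with that.

```bash
cat >> h.py <<'E'
def wray(u,v,z):
    s=state();c=get_calibration("wrist");H=c["hand_eye"];r=R(s)
    d=r.apply(H[:3,:3]@np.array([(u-c["cx"])/c["fx"],(v-c["cy"])/c["fy"],1]));o=s["tcp_pos"]+r.apply(H[:3,3])
    return o+d*(z-o[2])/d[2]
E
python3 -c "
from h import *
print(wray(274,187,.086)); a=wray(282,166,.086);b=wray(275,186,.086);print(np.degrees(np.arctan2(*(a-b)[1::-1])))"
```

```text
[ 0.4860025  -0.29443465  0.086     ]
39.878799277634975
```

Request:
carry_out([
  [[0.04,-0.003,0.25],[0,0,0]],
  [[0,0,0.25],[0,0,0]],
  [[0,0,0.15],[0,0,0]],
  [[0,0,0],[0,0,0]],
])

```text
clock: 3.32
tcp_pos: [0.4898, -0.292, 0.0963]
tcp_rot: [0.001, 0.871, 0.492, 0.0]
wrist_force: [0.1, 0.3, -0.9]
finger_gap: 0.0855
```

```bash
python3 -c "
from h import *
import cv2
goto((.4867,-.2955,.05),59)
cv2.imwrite('pics/w2.png',grab_frame('wrist'))"
```

```text
tcp [ 0.4898 -0.292   0.0963] yaw 58.93 q1,7 [-0.06  0.26] t 3.325 gap 0.0855 F [ 0.1  0.3 -0.9] M [-0.02  0.03 -0.08]
shift u [-0.0308 -0.0064  0.3089] mm 46.57453540761694 turn u [ 0.0005  0.     -0.0004] deg 0.11154939631985886
```

View pics/w2.png

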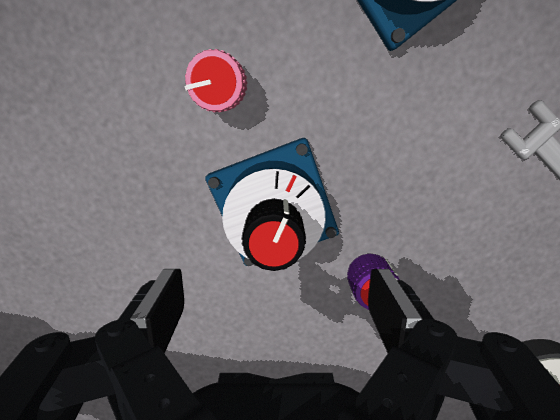

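```bash
python3 -c "
from h import *
print(wray(273,245,.086))"
```

```text
[ 0.48511087 -0.29716765  0.086     ]
```

Request:
carry_out([
  [[-0.03,-0.005,0.15],[0,0,0]],
  [[0,0,0.12],[0,0,0]],
  [[0,0,0],[0,0,0]],
  [[0,0,0],[0,0,0]],
])

```text
clock: 3.88
tcp_pos: [0.4913, -0.2972, 0.0602]
tcp_rot: [0.004, 0.87, 0.492, 0.003]
wrist_force: [-0.2, 0.6, -0.3]
finger_gap: 0.0853
```

```bash
python3 -c "
from h import *
goto((.4867,-.2955,.05),59)"
```

```text
tcp [ 0.4913 -0.2972  0.0602] yaw 59.0 q1,7 [-0.02  0.3 ] t 3.875 gap 0.0853 F [-0.2  0.6 -0.3] M [ 0.06 -0.02 -0.03]
shift u [-0.0065 -0.0328  0.0677] mm 11.330651740717746 turn u [ 0.0034 -0.0005 -0.    ] deg 0.616207465854279
```

Request:
carry_out([
  [[-0.008,-0.033,0.06],[0.003,0,0]],
  [[0,0,0],[0,0,0]],
  [[0,0,0],[0,0,0]],
])

```text
clock: 4.25
tcp_pos: [0.4871, -0.2958, 0.0518]
tcp_rot: [0.001, 0.87, 0.492, 0.002]
wrist_force: [0.6, -0.5, 0.2]
finger_gap: 0.085
```

```bash
python3 -c "
from h import *
goto((.4866,-.2958,.05),59)"
```

```text
tcp [ 0.4871 -0.2958  0.0518] yaw 59.01 q1,7 [-0.01  0.31] t 4.25 gap 0.085 F [ 0.6 -0.5  0.2] M [-0.04 -0.04 -0.  ]
shift u [-0.0018 -0.0028  0.0118] mm 1.833716290585464 turn u [ 0.0008 -0.0007  0.0001] deg 0.18663312979478486
```

Request:
carry_out([
  [[0,0,0],[0,0,0]],
  [[0,0,0],[0,0,0]],
  [[0,0,0],[0,0,0]],
  [[0,0,0],[0,0,0]],
  [[0,0,0],[0,0,0]],
  [[0,0,0],[0,0,0]],
], jaw=0)

```text
clock: 5.0
tcp_pos: [0.4975, -0.302, 0.0575]
tcp_rot: [0.011, 0.87, 0.493, 0.007]
wrist_force: [-0.3, 0.0, -1.0]
finger_gap: -0.0001
```

```bash
python3 -c "
from h import *
import cv2
goto((.4866,-.2958,.05),59)
cv2.imwrite('pics/w3.png',grab_frame('wrist'))"
```

```text
tcp [ 0.4975 -0.302   0.0575] yaw 59.02 q1,7 [-0.01  0.31] t 5.0 gap -0.0001 F [-0.3  0.  -1. ] M [0.02 0.02 0.01]
shift u [-0.0019 -0.0852  0.0481] mm 14.681212930732428 turn u [ 0.0081 -0.0006  0.0001] deg 1.4665445744907257
```

View pics/w3.png

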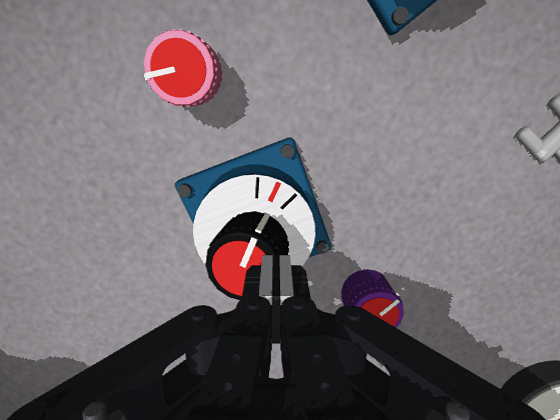

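Run:
```python
from h import *
import cv2
t=grab_frame("top");s=grab_frame("side")
for n,p in(("top",(.4866,-.2958,.086)),("side",(.4866,-.2958,.086)),("top",state()["tcp_pos"]),("side",state()["tcp_pos"])):print(n,proj(n,p))
cv2.imwrite("pics/t3.png",cv2.resize(t[200:300,350:450],(600,600),interpolation=cv2.INTER_CUBIC))
cv2.imwrite("pics/s3.png",cv2.resize(s[240:340,220:320],(600,600),interpolation=cv2.INTER_CUBIC))
```

```text
top (np.float64(399.62070332467493), np.float64(247.21203650678103))
side (np.float64(270.32530897643625), np.float64(295.2708989593692))
top (np.float64(398.75749294799823), np.float64(242.74472180937312))
side (np.float64(276.0191949388203), np.float64(303.87497830249924))
```

View pics/t3.png

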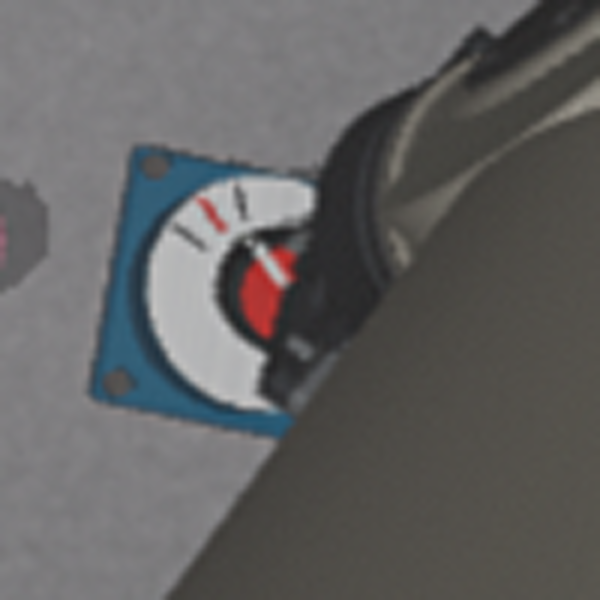

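View pics/s3.png

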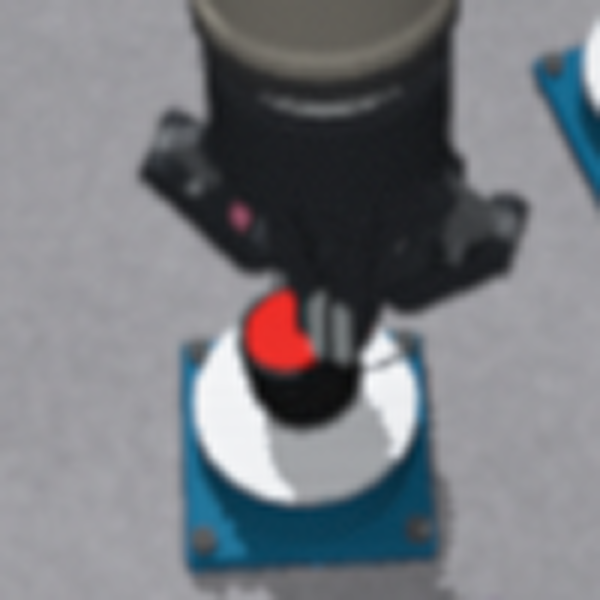

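```bash
python3 - <<'E'
from h import *
c=get_calibration("wrist");H=np.linalg.inv(c["hand_eye"])
for z in(0,-.019,-.03,-.04):
    q=H@[0,0,z,1];print(z,c["fx"]*q[0]/q[2]+c["cx"],c["fy"]*q[1]/q[2]+c["cy"])
for z in (.086,.08,.075): print(wray(237,264,z))
for z in (.0575,.07,.08,.09): print(z,proj("side",(.4975,-.302,z)),proj("top",(.4975,-.302,z)))
print(state()["joint_positions"],state()["joint_torque"].round(1))
E
python3 -c "
import cv2
a=cv2.imread('pics/w3.png')[180:340,170:370];cv2.imwrite('pics/w3c.png',cv2.resize(a,None,fx=3.5,fy=3.5,interpolation=2))"
```

```text
0 276.52869518313196 242.8288420544694
-0.019 276.63017491875297 257.5962475388846
-0.03 276.6990089572908 267.6130272633974
-0.04 276.76955880039174 277.8794921251515
[ 0.48001092 -0.28967009  0.086     ]
[ 0.4777892  -0.29211016  0.08      ]
[ 0.47593777 -0.29414354  0.075     ]
0.0575 (np.float64(276.1554369001849), np.float64(303.81381766729925)) (np.float64(398.83039052943064), np.float64(242.59613250226593))
0.07 (np.float64(276.17225740862364), np.float64(300.7623050425959)) (np.float64(400.54833251195817), np.float64(242.14170663430917))
0.08 (np.float64(276.1859501684803), np.float64(298.27821666193273)) (np.float64(401.95913056268273), np.float64(241.76852573807838))
0.09 (np.float64(276.1998583921027), np.float64(295.7550396648986)) (np.float64(403.4035793234809), np.float64(241.38644363721545))
[-0.01346497  0.55545156  0.60039838  1.95212499 -0.45747373  0.74358077
  0.31232701] [  0.1 -48.4   9.7 -18.8   0.1   0.2  -0. ]
```

View pics/w3c.png

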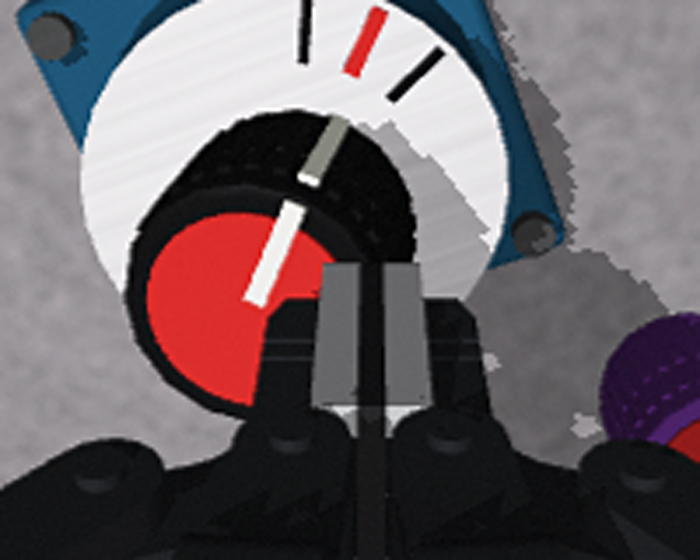

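Run:
```python
from h import *
print("dial",wray(170+296/3.5,180+175/3.5,.041),"disc",wray(170+245/3.5,180+308/3.5,.086))
# foot corners seen: top screw bolts in w3 (288,152),(185,190),(322,246) at z=.012
for u,v in((288,152),(185,190),(322,246)):print("bolt",wray(u,v,.012))
f=lambda x,y:(355+x/8-.44,215+y/8-.44)
for u,v in((458,158),(166,98),(408,450),(118,388)):print("bolt top",ray("top",*f(u,v),.012))
c=get_calibration("wrist");H=np.linalg.inv(c["hand_eye"])
for x in(-.011,0,.011):
  for z in(0,-.02,-.03,-.04):
    q=H@[x,0,z,1];print(x,z,c["fx"]*q[0]/q[2]+c["cx"],c["fy"]*q[1]/q[2]+c["cy"])
```

```text
dial [ 0.48637039 -0.29337762  0.041     ] disc [ 0.4800583  -0.29241142  0.086     ]
bolt [ 0.52942075 -0.26605319  0.012     ]
bolt [ 0.45350279 -0.25137453  0.012     ]
bolt [ 0.51557881 -0.34083553  0.012     ]
bolt top [ 0.51881028 -0.34102767  0.012     ]
bolt top [ 0.53259294 -0.26596481  0.012     ]
bolt top [ 0.44361187 -0.32691212  0.012     ]
bolt top [ 0.45746423 -0.25316893  0.012     ]
-0.011 0 276.519831697013 259.27801762868273
-0.011 -0.02 276.6241966973185 276.34757237681833
-0.011 -0.03 276.685150161655 286.31689632195855
-0.011 -0.04 276.7533391542566 297.46963659912683
0 0 276.52869518313196 242.8288420544694
0 -0.02 276.63609396029534 258.4575908011614
0 -0.03 276.6990089572908 267.6130272633974
0 -0.04 276.76955880039174 277.8794921251515
0.011 0 276.5378824450332 225.77879176603025
0.011 -0.02 276.6484738060091 239.8419468366355
0.011 -0.03 276.7134627482393 248.1061508792696
0.011 -0.04 276.7865180146024 257.39609478195575
```

The jaws shut without the knob: they're resting on top of it. The fingertips look about 25–30 mm higher than the TCP reading suggests. I'll lift off and check the real tip height before trying again.

Request:
carry_out([
  [[0,0,-0.2],[-0.004,0,0]],
  [[0,0,-0.2],[0,0,0]],
  [[0,0,0],[0,0,0]],
  [[0,0,0],[0,0,0]],
])

```text
clock: 5.65
tcp_pos: [0.4919, -0.2987, 0.1155]
tcp_rot: [0.012, 0.87, 0.492, 0.008]
wrist_force: [-0.6, -0.0, -0.8]
finger_gap: 0.0003
```

Run:
```python
from h import *
import cv2
goto((.4866,-.2958,.12),59)
w=grab_frame("wrist");s=grab_frame("side")
p=state()["tcp_pos"];r=R(state())
for z in(0,-.01,-.02,-.03,-.04):print(z,proj("side",p+r.apply([0,0,z])),proj("side",p+r.apply([-.011,0,z])),proj("side",p+r.apply([.011,0,z])))
cv2.imwrite("pics/w4.png",w);cv2.imwrite("pics/s4.png",cv2.resize(s[240:340,220:320],(700,600)[:1]*2 if 0 else (600,600),interpolation=cv2.INTER_CUBIC))
```

```text
tcp [ 0.4919 -0.2987  0.1155] yaw 59.01 q1,7 [-0.07  0.25] t 5.65 gap 0.0003 F [-0.6 -0.  -0.8] M [0.04 0.02 0.  ]
shift u [-0.0016 -0.0395 -0.0313] mm 7.561030666390015 turn u [ 0.0094 -0.0004  0.    ] deg 1.6869185141601781
0 (np.float64(273.2037626470909), np.float64(288.4498773149217)) (np.float64(271.50246198227643), np.float64(293.0029838167333)) (np.float64(274.880596161672), np.float64(283.9622510325166))
-0.01 (np.float64(273.05101402713143), np.float64(285.7445866601417)) (np.float64(271.3348295403084), np.float64(290.3146229987773)) (np.float64(274.74232058098846), np.float64(281.2407978948628))
-0.02 (np.float64(272.8957926796759), np.float64(282.99550217869034)) (np.float64(271.16446330750233), np.float64(287.5824197354855)) (np.float64(274.60182292009705), np.float64(278.475611170091))
-0.03 (np.float64(272.73803807119305), np.float64(280.2015517771073)) (np.float64(270.99129585907446), np.float64(284.8052927197755)) (np.float64(274.45904918209254), np.float64(275.66562812502735))
-0.04 (np.float64(272.57768767604324), np.float64(277.3616280802254)) (np.float64(270.8152575346224), np.float64(281.9821247914224)) (np.float64(274.31394360627183), np.float64(272.8097513125314))
```

View pics/w4.png

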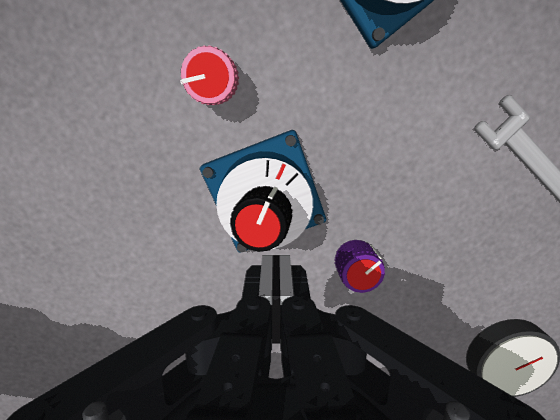

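View pics/s4.png

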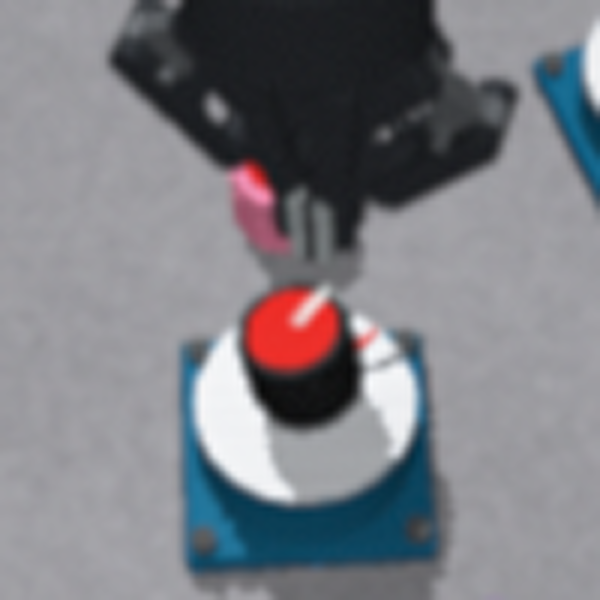

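The pictures show the real fingertips 30–35 mm behind the reported TCP: (271,283) in the side view, and row 255 in the wrist view. So I have to reach a reported TCP of about 0.022 to grip. The knob still sits on its spindle, leaning slightly. I'll open, re-level and re-centre.

Request:
carry_out([
  [[0,-0.04,0.03],[0.0094,0,0]],
  [[0,0,0],[0,0,0]],
  [[0,0,0],[0,0,0]],
  [[0,0,0],[0,0,0]],
  [[0,0,0],[0,0,0]],
], jaw=1)

```text
clock: 6.38
tcp_pos: [0.4855, -0.2953, 0.1085]
tcp_rot: [-0.002, 0.87, 0.492, -0.001]
wrist_force: [-0.2, -0.5, 0.6]
finger_gap: 0.0854
```

Run:
```python
from h import *
import cv2
goto((.4866,-.2958,.05),59)
cv2.imwrite("pics/w5.png",grab_frame("wrist"))
```

```text
tcp [ 0.4855 -0.2953  0.1085] yaw 58.99 q1,7 [-0.07  0.26] t 6.375 gap 0.0854 F [-0.2 -0.5  0.6] M [-0.02 -0.03  0.01]
shift u [0.0013 0.0102 0.3898] mm 58.48334002941942 turn u [-0.0018 -0.     -0.0001] deg 0.32347947180682124
```

View pics/w5.png

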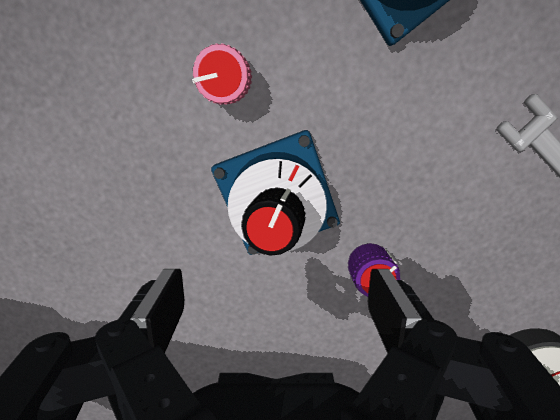

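Request:
carry_out([
  [[0,0.01,0.2],[-0.002,0,0]],
  [[0,0,0.2],[0,0,0]],
  [[0,0,0.1],[0,0,0]],
  [[0,0,0],[0,0,0]],
  [[0,0,0],[0,0,0]],
])

```text
clock: 7.05
tcp_pos: [0.4888, -0.297, 0.0337]
tcp_rot: [0.002, 0.87, 0.492, 0.002]
wrist_force: [0.1, -0.0, 0.1]
finger_gap: 0.0855
```

Run:
```python
from h import *
goto((.4866,-.2958,.022),59)
```

```text
tcp [ 0.4888 -0.297   0.0337] yaw 59.0 q1,7 [0.   0.33] t 7.05 gap 0.0855 F [ 0.1 -0.   0.1] M [-0.01  0.01 -0.03]
shift u [-0.0007 -0.0175  0.0776] mm 11.931690483389778 turn u [ 0.0017 -0.0003  0.    ] deg 0.3053780007945522
```

Request:
carry_out([
  [[0,-0.017,0.08],[0.002,0,0]],
  [[0,0,0],[0,0,0]],
  [[0,0,0],[0,0,0]],
])

```text
clock: 7.42
tcp_pos: [0.4877, -0.2962, 0.0225]
tcp_rot: [0.0, 0.87, 0.493, 0.001]
wrist_force: [-0.7, 0.5, 0.1]
finger_gap: 0.0851
```

Run:
```python
from h import *
import cv2
goto((.4866,-.2958,.022),59)
cv2.imwrite("pics/w6.png",grab_frame("wrist"))
s=grab_frame("side");cv2.imwrite("pics/s6.png",cv2.resize(s[240:340,220:320],(600,600),interpolation=cv2.INTER_CUBIC))
```

```text
tcp [ 0.4877 -0.2962  0.0225] yaw 59.01 q1,7 [0.01 0.34] t 7.425 gap 0.0851 F [-0.7  0.5  0.1] M [-0.04 -0.02 -0.  ]
shift u [-0.0018 -0.0078  0.0031] mm 1.2833030355522184 turn u [ 0.0004 -0.0005  0.0001] deg 0.11692340296701267
```

View pics/w6.png

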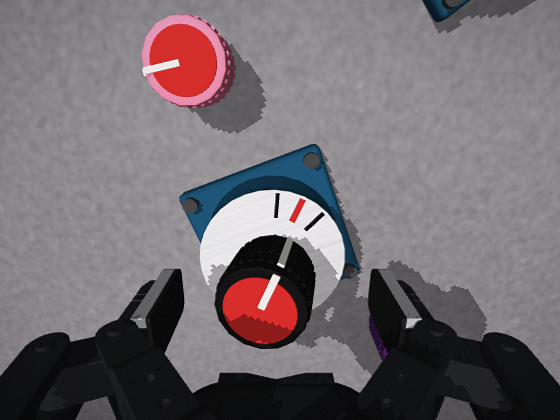

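View pics/s6.png

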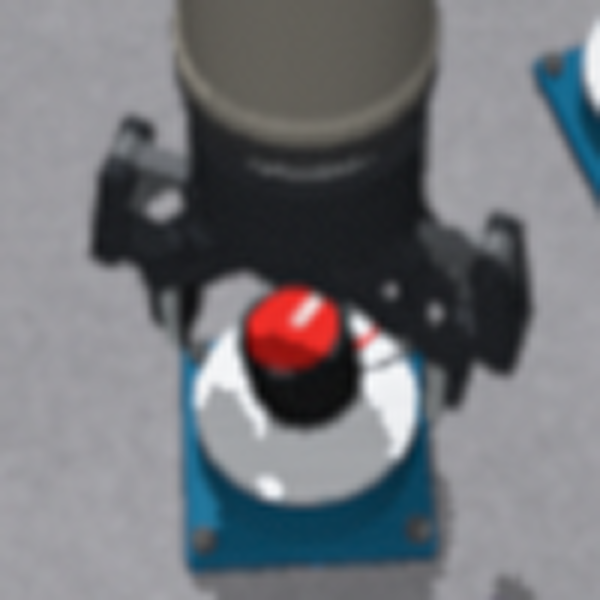

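The knob now stands between the pads, with its disc at (262,310) in the wrist view. Closing.

Request:
carry_out([
  [[0,0,0],[0,0,0]],
  [[0,0,0],[0,0,0]],
  [[0,0,0],[0,0,0]],
  [[0,0,0],[0,0,0]],
  [[0,0,0],[0,0,0]],
], jaw=0)

```text
clock: 8.15
tcp_pos: [0.4847, -0.2941, 0.0228]
tcp_rot: [-0.003, 0.87, 0.492, 0.0]
wrist_force: [0.0, -1.1, -0.2]
finger_gap: 0.0411
```

Run:
```python
from h import *
import cv2
goto((.4866,-.2958,.022),59)
cv2.imwrite("pics/w7.png",grab_frame("wrist"))
s=grab_frame("side");cv2.imwrite("pics/s7.png",cv2.resize(s[240:340,220:320],(600,600),interpolation=cv2.INTER_CUBIC))
```

```text
tcp [ 0.4847 -0.2941  0.0228] yaw 58.98 q1,7 [0.01 0.34] t 8.15 gap 0.0411 F [ 0.  -1.1 -0.2] M [-0.02  0.04 -0.04]
shift u [-0.0031  0.017   0.0054] mm 2.7094440248752663 turn u [-0.0017 -0.0011 -0.0001] deg 0.36099829482140106
```

View pics/w7.png

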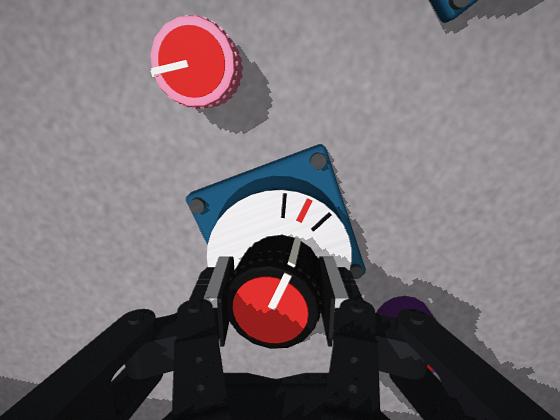

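View pics/s7.png

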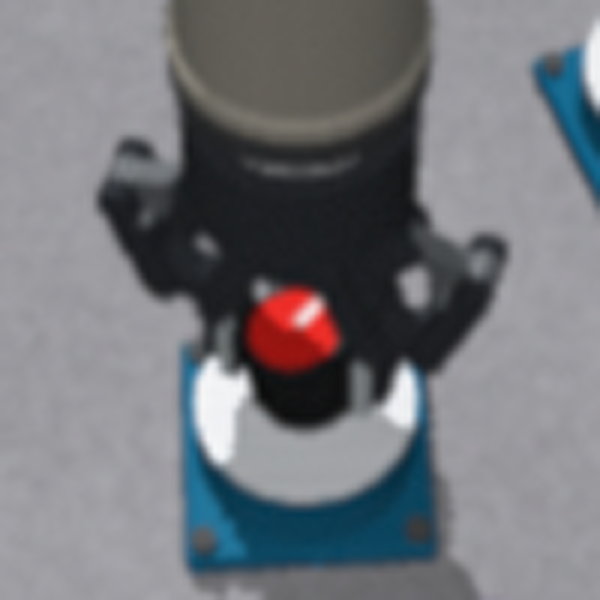

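Gripped at 41 mm. Now the anticlockwise twist, which is negative about the tool's z, recentring a little as it goes.

Request:
carry_out([
  [[0,0.015,0],[0,0,-0.035]],
  [[0,0,0],[0,0,-0.035]],
  [[0,0,0],[0,0,-0.035]],
  [[0,0,0],[0,0,-0.035]],
  [[0,0,0],[0,0,0]],
])

```text
clock: 8.88
tcp_pos: [0.4844, -0.2946, 0.0231]
tcp_rot: [-0.005, 0.738, 0.674, 0.0]
wrist_force: [-0.3, 0.7, 1.1]
finger_gap: 0.0405
```

Run:
```python
from h import *
import cv2
goto((.4866,-.2958,.022),84)
cv2.imwrite("pics/w8.png",grab_frame("wrist"))
```

```text
tcp [ 0.4844 -0.2946  0.0231] yaw 84.82 q1,7 [0.1 0.7] t 8.875 gap 0.0405 F [-0.3  0.7  1.1] M [0.2  0.16 0.08]
shift u [-0.0066  0.0153  0.0072] mm 2.727503753752049 turn u [-0.0023 -0.0025  0.0046] deg 1.0264790143048765
```

View pics/w8.png

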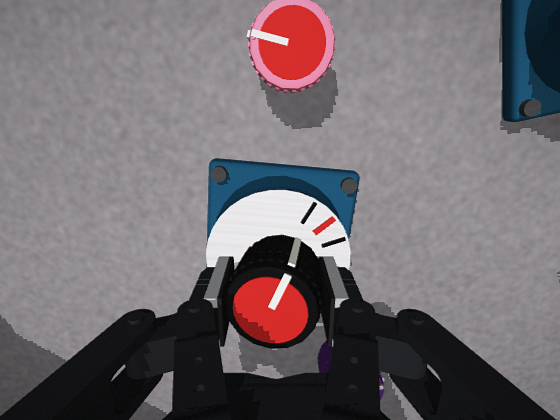

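The pointer has kept its place in the gripper while the dial turned about 26° under it. I'll check the angle numerically.

Run:
```python
from h import *
a=wray(289,276,.086);b=wray(272,307,.086);print("pointer",np.degrees(np.arctan2(*(a-b)[1::-1])))
c=np.array([.4868,-.2965])
for n,u,v in(("blk",309,212),("red",325,225),("blk2",333,242)):
    p=wray(u,v,.041)[:2]-c;print(n,np.degrees(np.arctan2(p[1],p[0])))
```

```text
pointer 59.50436276267386
blk 56.61890158348839
red 35.687975210413434
blk2 15.234393501655596
```

Request:
carry_out([
  [[0,0,0],[0,0,-0.03]],
  [[0,0,0],[0,0,0]],
  [[0,0,0],[0,0,0.04]],
  [[0,0,0],[0,0,0.04]],
  [[0,0,0],[0,0,0.04]],
  [[0,0,0],[0,0,0.04]],
  [[0,0,0],[0,0,0.04]],
  [[0,0,0],[0,0,0.04]],
  [[0,0,0],[0,0,0.04]],
  [[0,0,0],[0,0,0.04]],
  [[0,0,0],[0,0,0]],
])

```text
clock: 10.3
tcp_pos: [0.4847, -0.2943, 0.023]
tcp_rot: [-0.004, 0.968, 0.251, -0.003]
wrist_force: [-0.8, 0.4, 1.2]
finger_gap: 0.0414
```

Run:
```python
from h import *
import cv2
goto((.4866,-.2958,.022),33)
cv2.imwrite("pics/w9.png",grab_frame("wrist"))
```

```text
tcp [ 0.4847 -0.2943  0.023 ] yaw 29.07 q1,7 [-0.08 -0.07] t 10.3 gap 0.0414 F [-0.8  0.4  1.2] M [ 0.16  0.17 -0.05]
shift u [0.006  0.0151 0.0066] mm 2.6247728670540926 turn u [-0.0032  0.001  -0.0218] deg 3.9781682384567603
```

View pics/w9.png

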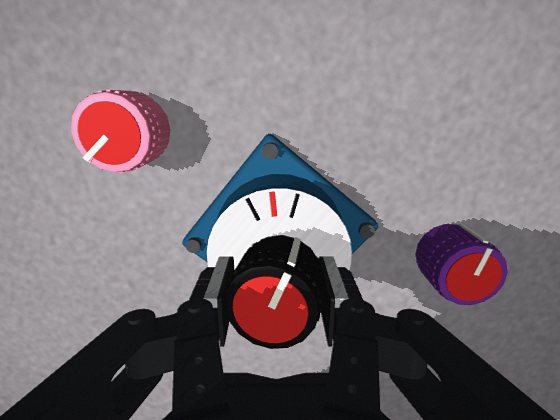

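The pointer is now well clockwise of the right-hand black tick (about 30°). Drawing it straight up.

Request:
carry_out([
  [[0,0,-0.1],[0,0,0]],
  [[0,0,-0.1],[0,0,0]],
  [[0,0,-0.1],[0,0,0]],
  [[0,0,-0.15],[0,0,0]],
  [[0,0,-0.15],[0,0,0]],
  [[0,0,0],[0,0,0]],
])

```text
clock: 11.1
tcp_pos: [0.4868, -0.2969, 0.1211]
tcp_rot: [-0.003, 0.968, 0.252, -0.001]
wrist_force: [-1.1, -0.0, -0.7]
finger_gap: 0.0406
```

Run:
```python
from h import *
import cv2
goto((.487,.27,.15),149)
cv2.imwrite("pics/w10.png",grab_frame("wrist"))
s=grab_frame("side");cv2.imwrite("pics/s10.png",cv2.resize(s[200:340,190:330],(600,600),interpolation=cv2.INTER_CUBIC))
```

```text
tcp [ 0.4868 -0.2969  0.1211] yaw 29.25 q1,7 [-0.18 -0.17] t 11.1 gap 0.0406 F [-1.1 -0.  -0.7] M [-0.01  0.04  0.  ]
shift u [ 1.8476 -3.2977 -0.1741] mm 567.5956461035884 turn u [-0.0009 -0.0019 -0.6653] deg 119.75509021921195
```

View pics/w10.png

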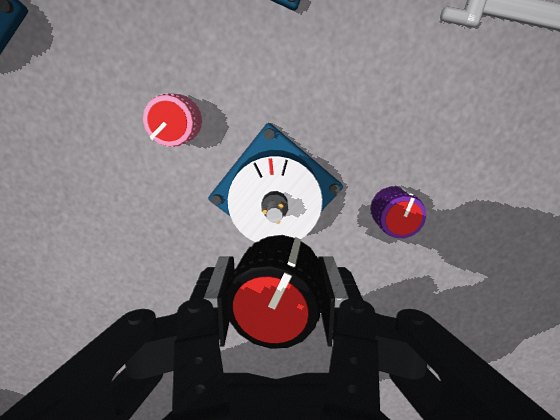

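View pics/s10.png

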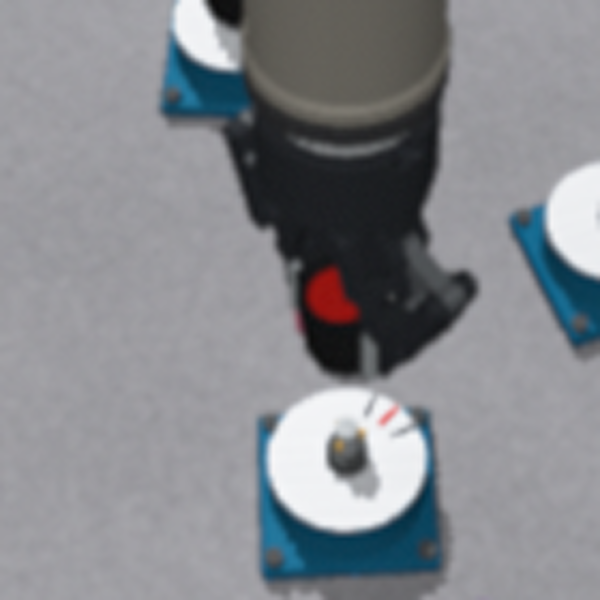

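The knob is off, held upright in the jaws, and the spindle is bare at about (275,210). Now I'll carry it along +y to the tray.

Request:
carry_out([
  [[0.17,-0.305,-0.05],[0,0,-0.03]],
  [[0.2,-0.29,-0.05],[0,0,-0.03]],
  [[0.225,-0.27,0],[0,0,-0.03]],
  [[0.25,-0.245,0],[0,0,-0.03]],
  [[0.27,-0.22,0],[0,0,-0.03]],
  [[0.29,-0.19,0],[0,0,-0.03]],
  [[0.31,-0.165,0],[0,0,-0.03]],
  [[0.32,-0.135,0],[0,0,-0.03]],
  [[0.3,-0.1,0],[0,0,-0.03]],
  [[0.2,-0.04,0],[0,0,-0.03]],
  [[0,0,0],[0,0,0]],
  [[0,0,0],[0,0,0]],
])

```text
clock: 12.7
tcp_pos: [0.4751, 0.214, 0.1293]
tcp_rot: [-0.005, 0.737, 0.676, -0.006]
wrist_force: [0.4, 0.2, -0.2]
finger_gap: 0.0405
```

Run:
```python
from h import *
goto((.487,.265,.12),89)
```

```text
tcp [0.4751 0.214  0.1293] yaw 85.02 q1,7 [-1.01 -0.37] t 12.7 gap 0.0405 F [ 0.4  0.2 -0.2] M [-0.03 -0.01 -0.05]
shift u [0.3457 0.0506 0.0607] mm 53.19753531503522 turn u [-0.0049  0.0004 -0.0221] deg 4.0736856530231
```

Request:
carry_out([
  [[0.2,0.03,0.06],[-0.005,0,-0.01]],
  [[0.14,0.02,0],[0,0,-0.01]],
  [[0,0,0],[0,0,0]],
  [[0,0,0],[0,0,0]],
])

```text
clock: 13.2
tcp_pos: [0.4877, 0.2632, 0.1196]
tcp_rot: [0.001, 0.716, 0.698, -0.001]
wrist_force: [0.5, 0.1, -0.3]
finger_gap: 0.0408
```

Run:
```python
from h import *
import cv2
goto((.487,.265,.0),89)
s=grab_frame("side");cv2.imwrite("pics/s11.png",cv2.resize(s[60:200,160:300],(600,600),interpolation=cv2.INTER_CUBIC))
cv2.imwrite("pics/w11.png",grab_frame("wrist"))
```

```text
tcp [0.4877 0.2632 0.1196] yaw 88.51 q1,7 [-1.04 -0.37] t 13.2 gap 0.0408 F [ 0.5  0.1 -0.3] M [0.01 0.01 0.01]
shift u [ 0.0148 -0.0059  0.7971] mm 119.58600165968859 turn u [ 0.0002  0.0011 -0.0027] deg 0.530267355047502
```

View pics/s11.png

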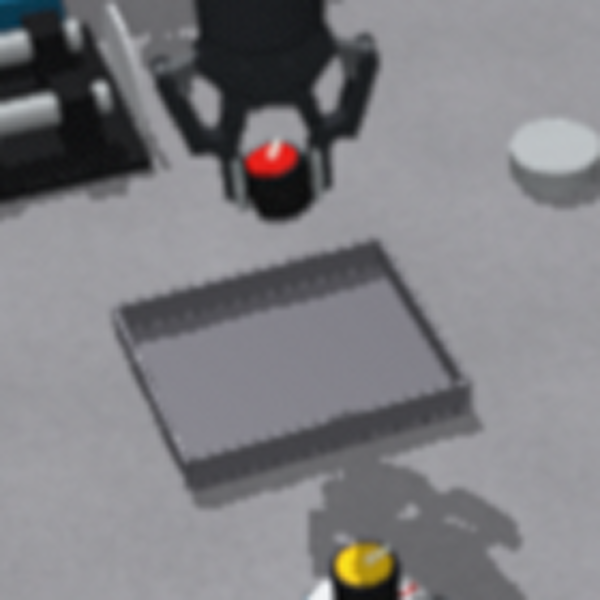

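View pics/w11.png

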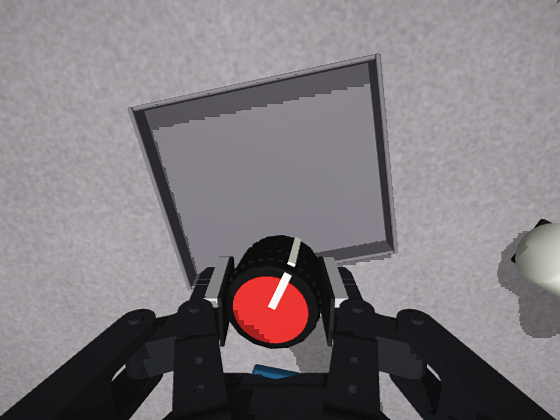

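Request:
carry_out([
  [[0.015,-0.006,0.15],[0,0,0]],
  [[0,0,0.2],[0,0,0]],
  [[0,0,0.2],[0,0,0]],
  [[0,0,0.15],[0,0,0]],
  [[0,0,0.05],[0,0,0]],
  [[0,0,0],[0,0,0]],
  [[0,0,0],[0,0,0]],
])

```text
clock: 14.18
tcp_pos: [0.4896, 0.2626, 0.0075]
tcp_rot: [0.002, 0.718, 0.696, 0.002]
wrist_force: [-0.1, -0.2, -1.1]
finger_gap: 0.0409
```

Run:
```python
from h import *
import cv2
goto((.487,.265,-.022),89)
s=grab_frame("side");cv2.imwrite("pics/s12.png",cv2.resize(s[80:190,170:280],(600,600),interpolation=cv2.INTER_CUBIC))
```

```text
tcp [0.4896 0.2626 0.0075] yaw 88.15 q1,7 [-0.94 -0.27] t 14.175 gap 0.0409 F [-0.1 -0.2 -1.1] M [ 0.05 -0.    0.02]
shift u [ 0.0154 -0.0191  0.1966] mm 29.718825607931826 turn u [ 0.0016  0.0001 -0.0047] deg 0.8927472032359045
```

View pics/s12.png

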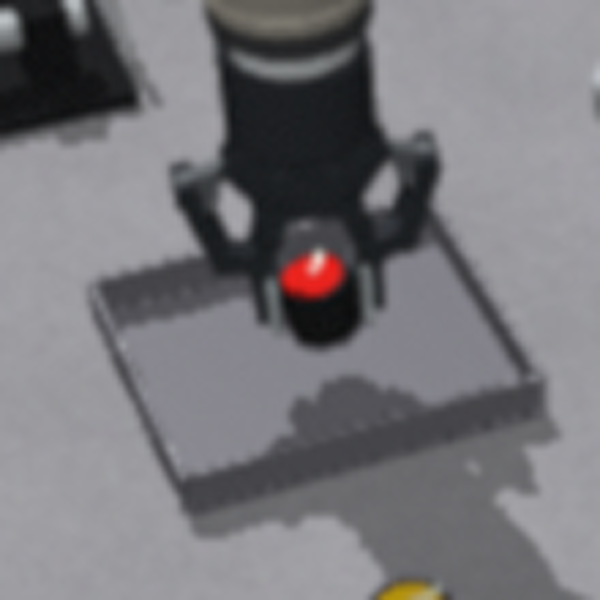

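Request:
carry_out([
  [[0.015,-0.018,0.08],[0.002,0,0]],
  [[0,0,0.06],[0,0,0]],
  [[0,0,0.02],[0,0,0]],
  [[0,0,0],[0,0,0]],
])

```text
clock: 14.72
tcp_pos: [0.4874, 0.2659, -0.0173]
tcp_rot: [-0.001, 0.718, 0.696, 0.0]
wrist_force: [-0.3, -0.1, -1.1]
finger_gap: 0.0407
```

Run:
```python
from h import *
goto((.487,.265,-.026),89)
```

```text
tcp [ 0.4874  0.2659 -0.0173] yaw 88.18 q1,7 [-0.92 -0.25] t 14.725 gap 0.0407 F [-0.3 -0.1 -1.1] M [ 0.03 -0.04  0.01]
shift u [-0.0059 -0.0022  0.0582] mm 8.78294462918654 turn u [-0.0002 -0.0004 -0.0045] deg 0.820075649953916
```

Lowering in small steps until it touches.

Request:
carry_out([
  [[0,0,0.02],[0,0,0]],
  [[0,0,0.02],[0,0,0]],
  [[0,0,0],[0,0,0]],
])

```text
clock: 15.1
tcp_pos: [0.4877, 0.266, -0.0228]
tcp_rot: [-0.001, 0.718, 0.696, 0.001]
wrist_force: [-1.6, -0.1, 3.2]
finger_gap: 0.0407
```

Run:
```python
from h import *
goto((.487,.265,-.026),89)
```

```text
tcp [ 0.4877  0.266  -0.0228] yaw 88.17 q1,7 [-0.92 -0.25] t 15.1 gap 0.0407 F [-1.6 -0.1  3.2] M [-0.13  0.37  0.03]
shift u [-0.0068 -0.0044  0.021 ] mm 3.3791136150155636 turn u [-0.0001 -0.0006 -0.0046] deg 0.8388239293347999
```

Request:
carry_out([
  [[0,0,0.015],[0,0,0]],
  [[0,0,0],[0,0,0]],
])

```text
clock: 15.35
tcp_pos: [0.4882, 0.2663, -0.0237]
tcp_rot: [-0.001, 0.718, 0.696, 0.001]
wrist_force: [-0.2, -0.4, -0.2]
finger_gap: 0.0397
```

Run:
```python
from h import *
import cv2
goto((.487,.265,-.026),89)
s=grab_frame("side");cv2.imwrite("pics/s13.png",cv2.resize(s[80:190,170:280],(600,600),interpolation=cv2.INTER_CUBIC))
```

```text
tcp [ 0.4882  0.2663 -0.0237] yaw 88.14 q1,7 [-0.91 -0.25] t 15.35 gap 0.0397 F [-0.2 -0.4 -0.2] M [-0.02  0.03 -0.04]
shift u [-0.0089 -0.0079  0.0154] mm 2.921561056188447 turn u [-0.     -0.0011 -0.0048] deg 0.8772319662330731
```

View pics/s13.png

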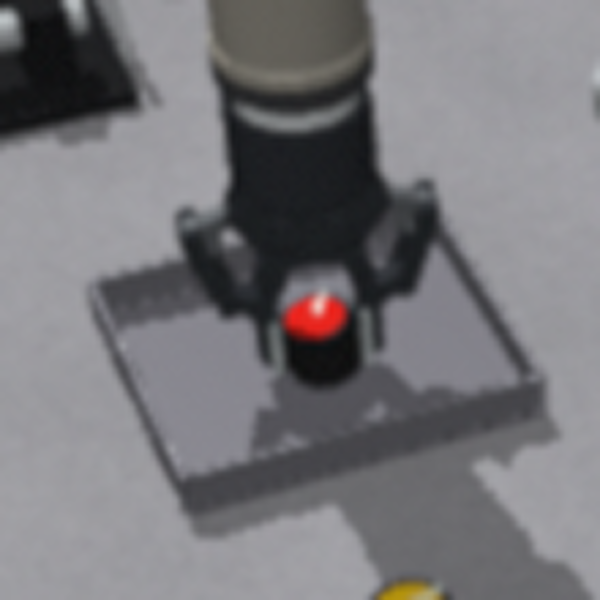

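Request:
carry_out([
  [[0,0,0.02],[0,0,0]],
  [[0,0,0],[0,0,0]],
])

```text
clock: 15.65
tcp_pos: [0.489, 0.2665, -0.0261]
tcp_rot: [-0.001, 0.719, 0.695, 0.002]
wrist_force: [-1.4, -0.8, 3.5]
finger_gap: 0.0388
```

Run:
```python
from h import *
goto((.487,.265,-.026),89)
```

```text
tcp [ 0.489   0.2665 -0.0261] yaw 88.13 q1,7 [-0.91 -0.24] t 15.65 gap 0.0388 F [-1.4 -0.8  3.5] M [-0.09  0.36  0.  ]
shift u [-0.0103 -0.0132 -0.0007] mm 2.514579300999395 turn u [ 0.0003 -0.0013 -0.0048] deg 0.9060773881701253
```

Firm contact at the expected height. Releasing.

Request:
carry_out([
  [[0,0,0],[0,0,0]],
  [[0,0,0],[0,0,0]],
  [[0,0,0],[0,0,0]],
  [[0,0,0],[0,0,0]],
  [[0,0,0],[0,0,0]],
], jaw=1)

```text
clock: 16.27
tcp_pos: [0.4888, 0.2664, -0.0268]
tcp_rot: [-0.001, 0.718, 0.696, 0.002]
wrist_force: [-0.1, -0.1, -0.6]
finger_gap: 0.0853
```

Request:
carry_out([
  [[0,0,-0.1],[0,0,0]],
  [[0,0,-0.2],[0,0,0]],
  [[0,0,-0.25],[0,0,0]],
  [[0,0,-0.25],[0,0,0]],
  [[0,0,-0.25],[0,0,0]],
  [[0,0,0],[0,0,0]],
  [[0,0,0],[0,0,0]],
  [[0,0,0],[0,0,0]],
])

```text
clock: 17.27
tcp_pos: [0.4885, 0.2651, 0.1399]
tcp_rot: [-0.001, 0.719, 0.695, 0.002]
wrist_force: [-0.6, 0.3, 0.4]
finger_gap: 0.0855
```

Run:
```python
from h import *
import cv2
goto((.487,.265,.15),89)
s=grab_frame("side");cv2.imwrite("pics/s14.png",cv2.resize(s[80:230,150:300],(600,600),interpolation=cv2.INTER_CUBIC))
cv2.imwrite("pics/w14.png",grab_frame("wrist"))
```

```text
tcp [0.4885 0.2651 0.1399] yaw 88.05 q1,7 [-1.05 -0.39] t 17.275 gap 0.0855 F [-0.6  0.3  0.4] M [ 0.05  0.04 -0.  ]
shift u [-0.0007 -0.01   -0.0676] mm 10.248532858118459 turn u [ 0.0004 -0.0017 -0.0053] deg 1.0024368850604277
```

View pics/s14.png

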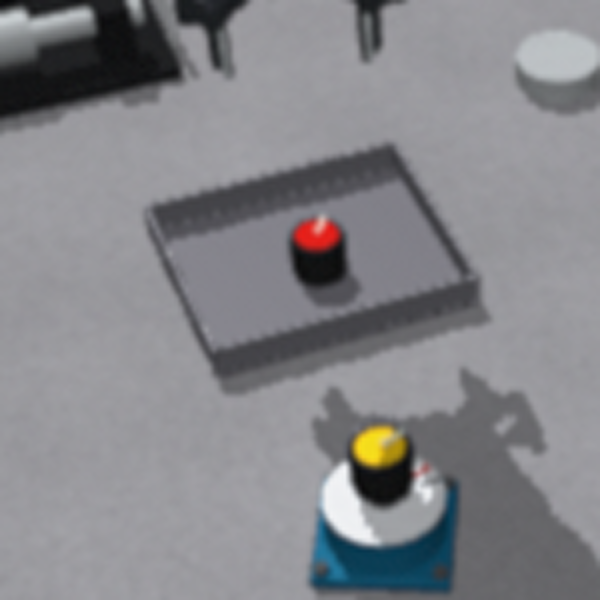

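View pics/w14.png

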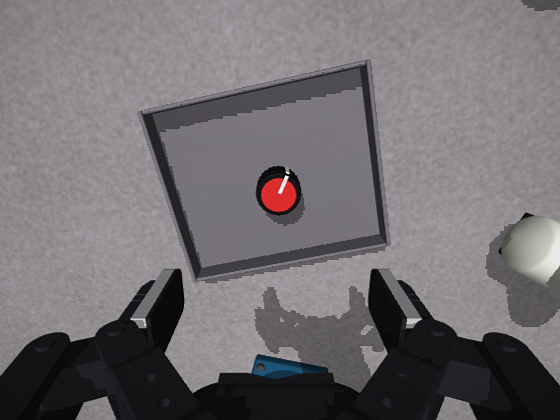

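The red knob stands upright near the tray's middle: (318,250) in the side crop and (279,193) in the wrist view. The yellow knob is on its station and the gripper is clear. Handing in.

```bash
python3 -c "
from bench import *
print(sign_off(),state()['clock'])"
```

```text
the job is handed in; nothing more can be done
the job is handed in; nothing more can be done
```

The red-topped knob is off its spindle and standing red side up near the middle of the grey tray. I handed the job in at about 17.5 s; sign-off reported no verdict.

- **Twist and pull:** I turned it about 26° plus roughly 5° more anticlockwise, then to about 30° clockwise of the middle tick. I then drew it straight up and lowered it into the tray until the wrist force showed contact, before letting go.
- **Twist angles:** At the first anticlockwise stop the wrist camera put the pointer at 59.5° and the black tick at 56.6°, a small margin given my pixel reading. The extra 5° followed that check and was not measured separately. On the clockwise side I relied on the tool's turn and one picture.
- **Final check:** The last pictures show the red knob upright, the yellow knob on its station and the gripper clear. I judged the yellow knob's position by eye and did not measure it.
- **First grasp failed:** The fingertips turned out to be about 30–35 mm behind the reported tool point, which disagrees with the description. The jaws shut on top of the knob and left it leaning a few degrees on the spindle. I lifted off, went deeper and gripped it properly on the second try.

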